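# Lock the wooden tray in the blue gluing jig

### The job

Lock the wooden tray in the blue jig: take the pin with the blue knob out of the pin rack and put it down through the eye of the blue bracket until its collar sits flat on the bracket, then let go. Leave the yellow-knobbed and the red-knobbed pins in the rack.

Things in the scene. Friction and masses are not known exactly. Their poses are not given: they have to be found in the camera images.
- blue_knob (a point): Centre of the blue knob of an upright locking pin (z up, 120 g). Knob: plastic cylinder 26 mm wide, 50 mm tall, gripped from above at any yaw. Below it a steel collar, 46 mm wide, 4 mm thick, its underside 31 mm below this point, then a shank 12 mm wide, 52 mm long, its last 10 mm tapered to a 4 mm tip. It starts with the shank in a 20 mm rack hole, collar on the rack's top.
- yellow_knob (a point): Centre of the knob of the yellow-knobbed pin, of the same shape and size, in the same wooden rack (230 x 64 mm, 72 mm high). The three pins stand in a straight row 80 mm apart, in any order; their knob tops are 126 mm above the table. It stays there.
- red_knob (a point): Centre of the knob of the red-knobbed pin, of the same shape and size, in the same rack. It stays there.
- blue_eye (a point): Centre of the eye, at the top face of the fixed blue bracket, 80 mm above the table; z up. Top plate 54 x 90 mm, 6 mm thick, vertical through hole 28 mm; 40 mm lower the tray's tongue has a 37 mm hole in line. The tray, lower than the bracket, runs away from the robot. Pin home: knob centre 31 mm above this point. A like jig with a yellow bracket is not used.
Not all that is in view belongs to the job. Leave any green or purple look-alike of the part that bears blue_knob alone.

How it is judged:
By the outcome, as a careful person would: the job done as asked, in the order asked, and still so for the second after the job is handed in, with the robot touching nothing.
It also fails if it takes over 40 s, if anything falls off the work surface, if the arm or the gripper's body presses on something with over 40 N, if the wrist force passes 120 N, or if a joint passes its speed limit or range.

### The arm

A 6-joint arm with a two-finger parallel gripper is mounted at the origin on the work surface. World frame = base frame: x ahead of the robot, y to its left, z up, the work surface at z = 0. Lengths are in m, angles in rad, forces in N, time in s.
With the tool pointing down it reaches from about 0.425 to 0.95 m from the base axis. Payload 3.5 kg.
Tool frame: the origin (TCP) lies midway between the tips of the shut fingers; the grasp point (between the pads) lies grasp_offset behind it (grasp_offset is the distance from the TCP to the grasp point, in m); z points along the fingers, y is the direction in which the jaws open and shut (so a half turn about z gives the same grasp; the last joint's range is limited). The gripper opens to 85 mm and grips with 20 to 120 N. Pads are 22 mm wide; open, the fingers measure 114 mm over their backs; the gripper's body (76 mm by 85 mm) begins 54 mm behind the grasp point. The pads swing forward as they close: fully open they stand 13 mm farther back than shut.
Start: joints at [-1.429, 0.286, 1.577, -0, 1.279, -0.15], TCP at [0.194, -0.646, 0.231] pointing down, gripper open.
Joint ranges: [-2.77, 2.77], [-0.9, 2.22], [0.21, 2.48], [-1.53, 4.67], [0.24, 2.81], [-2.84, 2.84]. Speed limits (rad/s): [2.79, 2.79, 3.14, 3.14, 3.14, 3.14].

### API

Orientations are given as a unit quaternion [x, y, z, w].
In Python, from plant import * gives the robot as it stands.
- The arm moves only by the tool jog_arm, never from a script. Its argument "targets" is text: rows parted by semicolons, each of 7 numbers parted by spaces: the shift along the world's x, y, z in mm, then the turn, a rotation vector about the world's x, y, z in degrees, then the gripper's target within -1 to 1 (fully open at 1, half-way at 0, shut at -1). A call has 1 to 10 rows; each row shifts and turns the pose as measured when the row begins; what a row does not reach is not made up. A row lasts 1/12 s, in which the tool goes at most 41.7 mm and 7.16 degrees, less where a joint would pass 70% of its speed; a pose out of reach is approached as far as the arm can. A call with a gripper value outside its range is refused whole. The fingers move at their own pace and stop on an object; "force" is the grip in N (left out, the last holds). Time passes only in rows, so rows that do not move let the fingers close. It gives the time, the measured TCP pose, the force and the opening at its end, in the units of the state.
- get_state(): the state, without advancing time (a new reading comes with each control period).
- read_camera(name): name is "scene" or "side" or "wrist"; returns a dict with "pixels" (400x640x3 uint8, blue, green, red), "mtx" (3x3 intrinsics, pixels), "world_from_camera" (4x4, takes a point from camera to world coordinates). Camera axes: x right, y up, looking along -z (the intrinsics and any distortion apply to the point x, -y, -z); pixel columns grow to the right and rows downward; lengths in m; the calibration is good to about 2 mm. A picture is of the moment at which its call begins. There is no depth.
- sign_off(): hands the job in, once; it reports no verdict.
Trained networks look in a picture, given as the dict that the camera call returned (one of the last four; its "shot" number tells which), for a name from the list of things; names that differ only in an ending like _2 or _b are one class to them, and where a whole thing is asked for, a point or a joint stands for the part that bears it (a point fixed in the world has none). Each returns a list of dicts, best first, with "p" (0 to 1); they miss things now and then, are a little off and sometimes report something else, mostly with a low value. They report only what shows in the picture. A call takes as long as a camera call. They do not tell look-alikes from the thing itself.
- spot_in(target, picture): "uv" ([column, row] in pixels, amid what is visible of it).
- silhouettes(target, picture): "mask" (400x640 bool, what is visible of it) and "uv" ([column, row] in pixels, amid what is visible of it).
- mark_of(target, picture): "uv" ([column, row] in pixels: a listed point, or the origin of a listed thing).
The state is a dict: "time": time; "qpos": joint angles; "dq": joint speeds; "joint_efforts": joint torques, N m; "eef_pos": TCP position; "tcp_rot": TCP orientation; "contact_force": force on the tool from outside, world axes, zero at the start; "wrist_torque": the same for the moment, N m; "opening": opening from 0.0 (shut) to 1.0 (fully open).
Only numpy, scipy, OpenCV 4.12 (cv2) and the standard library are available. Lean on these libraries where they do the work, as an engineer would, in place of code of your own. Each camera call takes 0.05 s, during which the arm holds its last target.

## Working session

There is one attempt and no reset: what is moved stays moved. The work goes in short steps, Python scripts to look and compute and a tool call to move; the robot and the scene stay as the last step left them, time stands still between calls to the robot, and variables do not carry over. Pictures are saved under pics/ and viewed, and the job is handed in when it is done.

Besides the shell and the picture viewer there is one more tool, called after "Call:" as name(argument=value, ...) on one line, values as JSON. jog_arm: Moves the arm, as the interface text tells. Its arguments: {"type":"object","properties":{"targets":{"type":"string"},"force":{"type":"number"}},"required":["targets"]}

```bash
mkdir -p pics; cat > h.py <<'E'
from plant import *
import numpy as np, cv2
def ray(cam,uv):
    K=np.array(cam["mtx"]);T=np.array(cam["world_from_camera"])
    d=np.linalg.inv(K)@[uv[0],uv[1],1]; d=np.array([d[0],-d[1],-d[2]])
    return T[:3,3],T[:3,:3]@d
def onz(cam,uv,z):
    o,d=ray(cam,uv); return o+d*(z-o[2])/d[2]
def proj(cam,P):
    K=np.array(cam["mtx"]);T=np.array(cam["world_from_camera"])
    p=T[:3,:3].T@(np.array(P)-T[:3,3]); p=K@[p[0],-p[1],-p[2]]; return p[:2]/p[2]
def tri(obs):
    A=np.zeros((3,3));b=np.zeros(3)
    for c,uv in obs:
        o,d=ray(c,uv);d=d/np.linalg.norm(d);M=np.eye(3)-np.outer(d,d);A+=M;b+=M@o
    return np.linalg.solve(A,b)
E
python3 - <<'E'
from h import *
print({k:v for k,v in get_state().items()})
try: print(grasp_offset)
except Exception as e: print(e)
for n in ["scene","side","wrist"]:
    c=read_camera(n); cv2.imwrite(f"pics/{n}0.png",c["pixels"]); print(n,[k for k in c])
    for t,z in [("blue_knob",.101),("yellow_knob",.101),("red_knob",.101),("blue_eye",.08)]:
        for r in mark_of(t,c)[:4]: print(t,r["p"],r["uv"],onz(c,r["uv"],z))
E
```

```text
{'time': 0.0, 'qpos': array([-1.42898902e+00,  2.87171095e-01,  1.57820534e+00, -2.34491414e-05,
        1.27859671e+00, -1.50011015e-01]), 'dq': array([-1.17714022e-03,  1.27403565e-04,  3.60348814e-04, -3.36368012e-04,
        7.04951432e-04, -6.71957688e-05]), 'joint_efforts': array([-4.44952266e-04, -4.05985737e+01, -2.92627108e+01, -7.47903823e-05,
        5.93386358e-03,  9.36200962e-06]), 'eef_pos': array([ 0.1941137 , -0.64578783,  0.22992822]), 'tcp_rot': array([ 9.89372936e-01,  1.45395243e-01, -6.34127647e-06, -1.19028158e-03]), 'contact_force': array([ 0.13604697, -0.36500369,  0.23746042]), 'wrist_torque': array([-0.00558644,  0.0141093 , -0.04154262]), 'opening': 1.002581411540851}
0.0187
scene ['pixels', 'mtx', 'world_from_camera', 'shot']
blue_knob 0.84 [346.2, 144.8] [0.48702266 0.23285903 0.101     ]
blue_knob 0.84 [316.9, 156.8] [0.46572909 0.1354514  0.101     ]
blue_knob 0.83 [429.4, 158.0] [0.68716683 0.31564729 0.101     ]
blue_knob 0.82 [411.6, 171.3] [0.68286018 0.23143603 0.101     ]
yellow_knob 0.65 [362.6, 164.1] [0.57347544 0.1815663  0.101     ]
red_knob 0.81 [393.1, 139.9] [0.56815863 0.33647506 0.101     ]
red_knob 0.45 [364.0, 164.7] [0.57767638 0.18149889 0.101     ]
blue_eye 0.55 [301.1, 201.1] [ 0.53705771 -0.01138181  0.08      ]
side ['pixels', 'mtx', 'world_from_camera', 'shot']
blue_knob 0.95 [262.0, 247.8] [0.65987649 0.25697125 0.101     ]
blue_knob 0.81 [348.4, 260.0] [0.46692263 0.25873992 0.101     ]
blue_knob 0.81 [365.5, 246.8] [0.43803672 0.20696244 0.101     ]
blue_knob 0.77 [242.2, 278.0] [0.66283939 0.35617752 0.101     ]
yellow_knob 0.82 [311.9, 233.2] [0.56632523 0.18159523 0.101     ]
red_knob 0.87 [295.0, 274.4] [0.56347416 0.32445012 0.101     ]
blue_eye 0.74 [336.8, 199.7] [ 0.54740001 -0.01407269  0.08      ]
wrist ['pixels', 'mtx', 'world_from_camera', 'shot']
```

View pics/scene0.png

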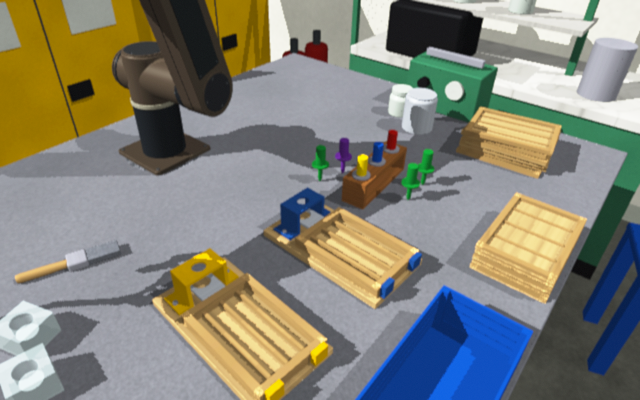

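View pics/side0.png

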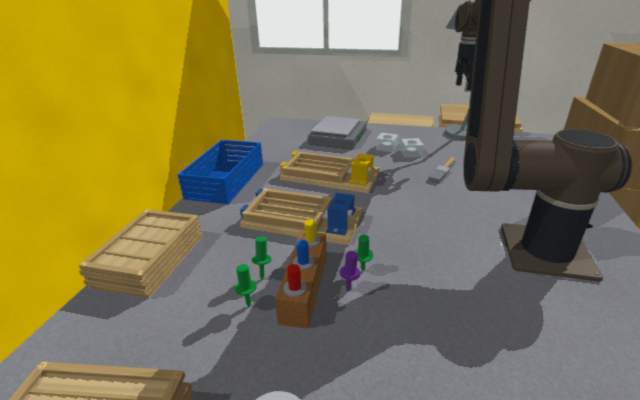

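```bash
python3 -c "
import cv2
a=cv2.imread('pics/scene0.png')[110:230,250:470];cv2.imwrite('pics/scene0c.png',cv2.resize(a,None,fx=3.6,fy=3.6,interpolation=2))
a=cv2.imread('pics/side0.png')[170:310,200:400];cv2.imwrite('pics/side0c.png',cv2.resize(a,None,fx=4,fy=4,interpolation=2))"
```

```text
(no output)
```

View pics/scene0c.png

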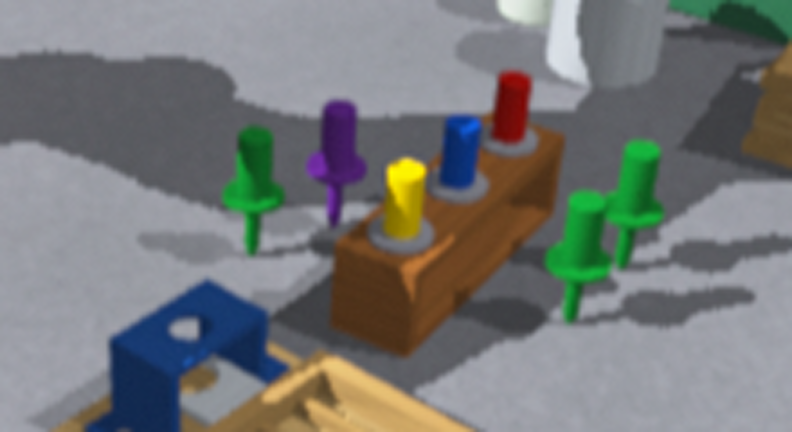

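View pics/side0c.png

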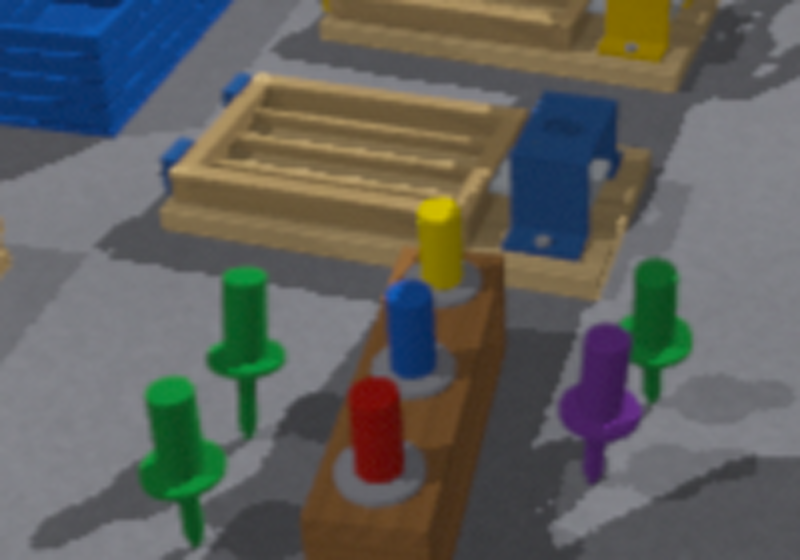

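```bash
python3 - <<'E'
from h import *
a=read_camera("scene");b=read_camera("side")
P={"yel":((362.6,164.1),(310.3,230.8)),"blue":((378.3,151.9),(302.7,252.3)),"red":((393.1,139.9),(294,277.3)),
"eye":((302,201.1),(341,201)),"purple":((344.2,147.5),(351,262)),"g1":((320.5,155.5),(363.7,245)),"g2":((412.2,172),(261,248)),"g3":((427.5,159.5),(243.3,275))}
for k,(u,v) in P.items():
    X=tri([(a,u),(b,v)]); print(k,X.round(4),proj(a,X)-u,proj(b,X)-v)
for t in ["yellow_knob","red_knob","blue_eye"]:
    print(t,tri([(a,mark_of(t,a)[0]["uv"]),(b,mark_of(t,b)[0]["uv"])]))
E
```

```text
yel [0.5732 0.1779 0.1035] [-0.8419984  -0.26817383] [-0.89903086  0.25973891]
blue [0.5696 0.2557 0.1015] [-0.88483062 -0.23536764] [-1.0625873   0.26708402]
red [0.5655 0.335  0.1014] [-1.13459438 -0.24141465] [-1.5442477   0.33611468]
eye [ 0.5361 -0.0093  0.0792] [-0.62901045 -0.30590783] [-0.52931358  0.23181203]
purple [0.4678 0.2451 0.0822] [-1.5727535  -0.67327076] [-2.00684011  0.76334393]
g1 [0.4466 0.1743 0.0797] [-0.26566373 -0.13334136] [-0.31022287  0.13805913]
g2 [0.6733 0.2453 0.0887] [-1.96360315 -0.24571525] [-2.15425966  0.25902635]
g3 [0.6751 0.3312 0.0845] [-0.52019873 -0.02983554] [-0.65223829  0.05600553]
yellow_knob [0.57242582 0.18135168 0.09907074]
red_knob [0.56479087 0.33119467 0.09867386]
blue_eye [ 0.53702183 -0.00362794  0.07752267]
```

Call:
jog_arm(targets="25 33 0 0 0 4 1;25 33 0 0 0 4 1;25 33 0 0 0 4 1;25 33 0 0 0 4 1;25 33 0 0 0 4 1;25 33 0 0 0 4 1;25 33 0 0 0 4 1;25 33 0 0 0 4 1;25 33 0 0 0 4 1;25 33 0 0 0 4 1")

```text
time: 1.98
eef_pos: [0.4402, -0.3154, 0.2315]
tcp_rot: [0.876, 0.483, 0.0, 0.003]
contact_force: [-0.3, -0.3, -0.1]
opening: 0.999
```

Call:
jog_arm(targets="8 36 0 0 0 4 1;8 36 0 0 0 4 1;8 36 0 0 0 4 1;8 36 0 0 0 4 1;8 36 0 0 0 4 1;8 36 0 0 0 4 1;8 36 0 0 0 4 1;8 36 0 0 0 4 1;0 0 0 0 0 0 1;0 0 0 0 0 0 1")

```text
time: 2.82
eef_pos: [0.5088, -0.0059, 0.235]
tcp_rot: [0.694, 0.72, 0.005, 0.006]
contact_force: [-0.3, -1.2, 0.9]
opening: 1.003
```

```bash
python3 - <<'E'
from h import *
from scipy.spatial.transform import Rotation as R
s=get_state();print(s["time"],s["eef_pos"],s["qpos"]);print(R.from_quat(s["tcp_rot"]).as_matrix())
c=read_camera("wrist");cv2.imwrite("pics/w1.png",c["pixels"])
for t,z in [("blue_knob",.101),("yellow_knob",.101),("red_knob",.101),("blue_eye",.08)]:
    for r in mark_of(t,c)[:4]: print(t,r["p"],r["uv"],onz(c,r["uv"],z))
E
```

```text
2.8167 [ 0.50877545 -0.00591903  0.2349536 ] [-0.21229345 -0.09785143  1.98365232  0.00218023  1.24001981 -0.25000808]
[[-0.03699934  0.99918955  0.01585239]
 [ 0.9993135   0.03702467 -0.00130745]
 [-0.00189332  0.01579314 -0.99987349]]
blue_knob 0.7 [459.5, 49.5] [0.63253772 0.12661345 0.101     ]
red_knob 0.69 [340.9, 186.4] [ 0.53521081 -0.00162333  0.101     ]
blue_eye 0.87 [339.5, 186.5] [ 0.53616313 -0.00694855  0.08      ]
```

View pics/w1.png

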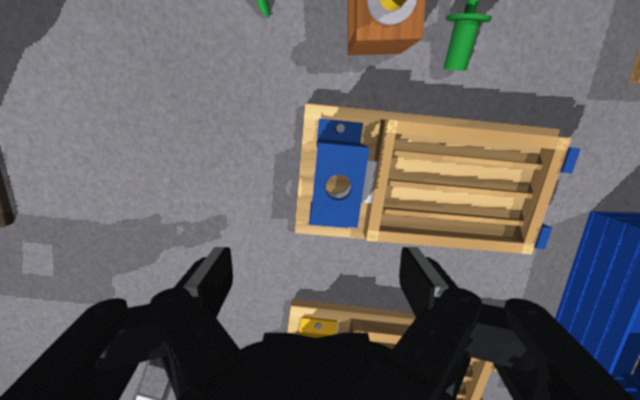

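```bash
python3 - <<'E'
from h import *
a=cv2.imread('pics/w1.png')[130:240,290:400];cv2.imwrite('pics/w1c.png',cv2.resize(a,None,fx=5,fy=5,interpolation=2))
c=read_camera("wrist")
for z in (.08,.04,0.0):print(proj(c,[.5362,-.0069,z]))
E
```

```text
[339.94582658 183.83014529]
[336.72328618 176.12799655]
[334.1459911  169.96803965]
```

View pics/w1c.png

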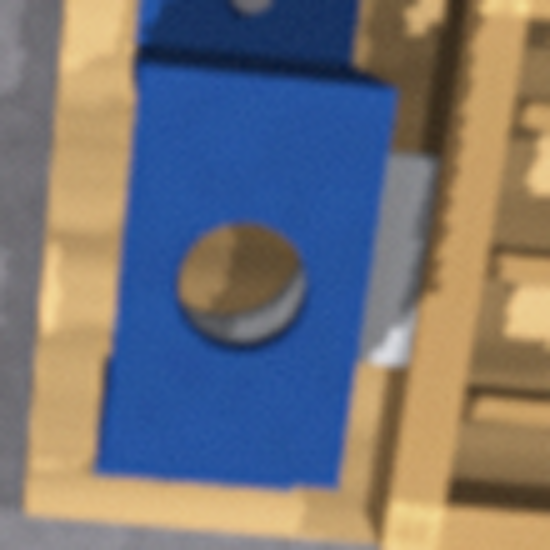

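Call:
jog_arm(targets="6 30 0 0 0 0 1;6 30 0 0 0 0 1;6 30 0 0 0 0 1;6 30 0 0 0 0 1;6 30 0 0 0 0 1;6 30 0 0 0 0 1;0 0 0 0 0 0 1;0 0 0 0 0 0 1")

```text
time: 3.78
eef_pos: [0.5475, 0.1675, 0.2346]
tcp_rot: [0.704, 0.71, 0.005, 0.007]
contact_force: [0.3, -0.3, -0.3]
opening: 1.004
```

```bash
python3 - <<'E'
from h import *
from scipy.spatial.transform import Rotation as R
s=get_state();print(s["time"],s["eef_pos"],s["qpos"]);print(R.from_quat(s["tcp_rot"]).as_matrix())
c=read_camera("wrist");cv2.imwrite("pics/w2.png",c["pixels"])
for t,z in [("blue_knob",.101),("yellow_knob",.101),("red_knob",.101),("blue_eye",.08)]:
    for r in mark_of(t,c)[:4]: print(t,r["p"],r["uv"],onz(c,r["uv"],z))
E
```

```text
3.7833 [0.54753877 0.16747658 0.2345887 ] [ 0.12199674  0.05125268  1.83809144 -0.00552239  1.23657392  0.11631425]
[[-0.00742562  0.99984125  0.01619681]
 [ 0.99996668  0.00747952 -0.00327003]
 [-0.00339065  0.01617199 -0.99986348]]
blue_knob 0.91 [412.0, 190.2] [0.64637146 0.16716179 0.101     ]
blue_knob 0.89 [470.3, 100.2] [0.69164319 0.25372443 0.101     ]
blue_knob 0.87 [202.1, 111.5] [0.44316086 0.24165802 0.101     ]
blue_knob 0.68 [337.5, 96.8] [0.5681184  0.25558642 0.101     ]
yellow_knob 0.9 [341.3, 182.7] [0.57437415 0.17465816 0.101     ]
blue_eye 0.93 [305.3, 319.2] [ 0.53755649 -0.00578201  0.08      ]
blue_eye 0.61 [340.7, 183.9] [0.57611103 0.16835044 0.08      ]
```

View pics/w2.png

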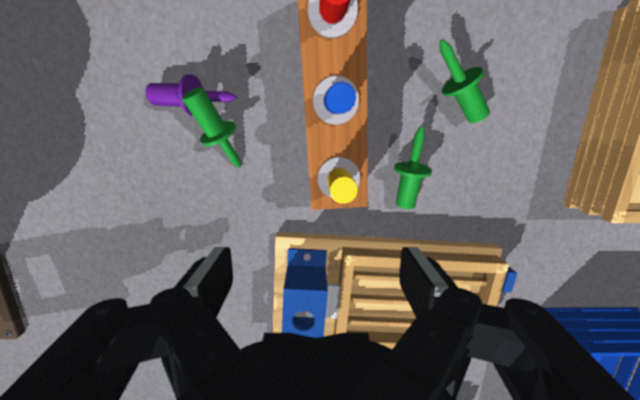

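```bash
python3 - <<'E'
from h import *
c=read_camera("scene");cv2.imwrite("pics/s2.png",cv2.resize(c["pixels"][90:250,230:490],None,fx=3,fy=3,interpolation=2))
E
```

```text
(no output)
```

View pics/s2.png

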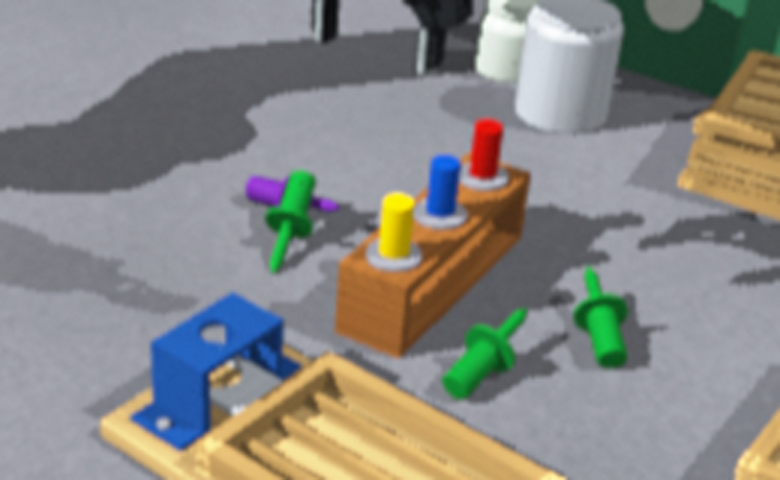

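Call:
jog_arm(targets="7 30 0 0.2 0.9 1 1;7 30 0 0 0 1 1;7 28 -20 0 0 0 1;0 0 0 0 0 0 1;0 0 0 0 0 0 1")

```text
time: 4.5
eef_pos: [0.5705, 0.2522, 0.2159]
tcp_rot: [0.696, 0.718, 0.001, 0.001]
contact_force: [-0.6, 0.0, 0.8]
opening: 1.002
```

```bash
python3 - <<'E'
from h import *
from scipy.spatial.transform import Rotation as R
s=get_state();print(s["time"],s["eef_pos"],s["qpos"]);print(R.from_quat(s["tcp_rot"]).as_matrix())
c=read_camera("wrist");cv2.imwrite("pics/w3.png",c["pixels"])
for t,z in [("blue_knob",.101),("yellow_knob",.101),("red_knob",.101)]:
    for r in mark_of(t,c)[:4]: print(t,r["p"],r["uv"],onz(c,r["uv"],z))
E
```

```text
4.5 [0.57054716 0.25215718 0.21587783] [ 2.53817545e-01  1.85893006e-01  1.72518400e+00 -3.69352673e-04
  1.22686955e+00  2.22140273e-01]
[[-3.17966578e-02  9.99487815e-01  3.61660609e-03]
 [ 9.99494251e-01  3.17947676e-02  5.78960243e-04]
 [ 4.63674558e-04  3.63318599e-03 -9.99993292e-01]]
blue_knob 0.84 [187.9, 183.7] [0.45078058 0.25937713 0.101     ]
blue_knob 0.62 [451.7, 176.6] [0.6955429  0.27382035 0.101     ]
blue_knob 0.59 [309.6, 190.7] [0.56417132 0.25618628 0.101     ]
blue_knob 0.59 [153.3, 163.8] [0.42107344 0.2770741  0.101     ]
yellow_knob 0.68 [312.8, 267.1] [0.56954759 0.17579927 0.101     ]
red_knob 0.84 [314.2, 105.0] [0.56613007 0.3327196  0.101     ]
```

View pics/w3.png

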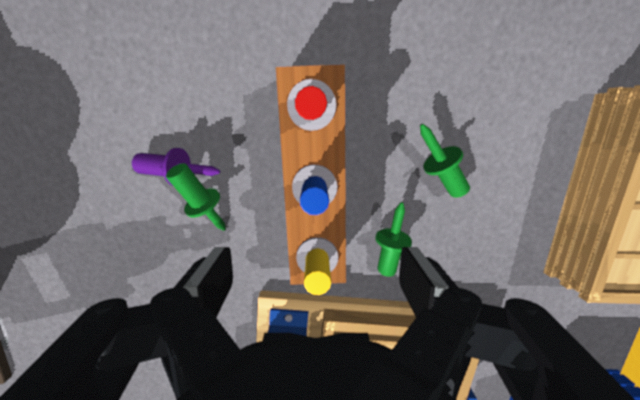

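Call:
jog_arm(targets="-1.5 3.5 -25 0 0 0 1;0 0 -30 0 0 0 1;0 0 -30 0 0 0 1;0 0 -20 0 0 0 1;0 0 0 0 0 0 1")

```text
time: 5.12
eef_pos: [0.5723, 0.2504, 0.1167]
tcp_rot: [0.699, 0.715, 0.008, 0.006]
contact_force: [-0.7, -0.5, -0.6]
opening: 0.997
```

Call:
jog_arm(targets="-3 5 0 -0.2 1.1 0 1;0 0 0 0 0 0 1")

```text
time: 5.28
eef_pos: [0.5693, 0.2542, 0.1179]
tcp_rot: [0.7, 0.714, -0.001, -0.001]
contact_force: [0.6, -0.1, 0.3]
opening: 0.999
```

Call:
jog_arm(targets="0 1.5 -12 0 0 0 1;0 0.5 -12 0 0 0 1;0 0.5 -11 0 0 0 1;0 0 0 0 0 0 1")

```text
time: 5.62
eef_pos: [0.5733, 0.2578, 0.0868]
tcp_rot: [0.7, 0.714, 0.004, 0.002]
contact_force: [0.0, 0.0, -0.3]
opening: 1.0
```

```bash
python3 - <<'E'
from h import *
c=read_camera("side");cv2.imwrite("pics/d4.png",cv2.resize(c["pixels"][190:310,220:400],None,fx=4,fy=4,interpolation=2))
c=read_camera("wrist");cv2.imwrite("pics/w4.png",c["pixels"])
print(get_state()["eef_pos"])
E
```

```text
[0.57427542 0.25808311 0.08863871]
```

View pics/d4.png

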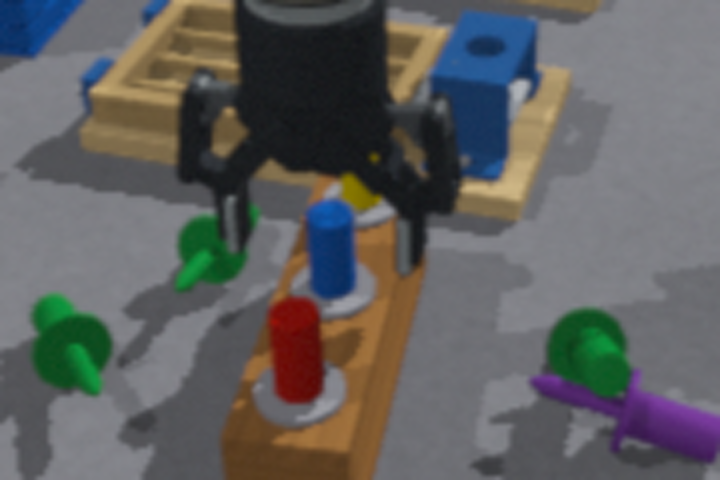

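View pics/w4.png

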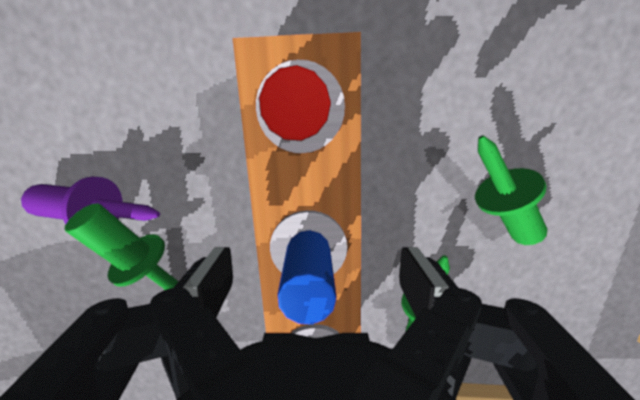

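Call:
jog_arm(targets="-4.5 -2 -5 0 0.5 0 1;0 0 0 0 0 0 1")

```text
time: 5.88
eef_pos: [0.5699, 0.2562, 0.0839]
tcp_rot: [0.7, 0.715, 0.003, -0.0]
contact_force: [-0.0, -0.3, -0.6]
opening: 0.997
```

Call:
jog_arm(targets="0 0 0 0 0 0 -1;0 0 0 0 0 0 -1;0 0 0 0 0 0 -1;0 0 0 0 0 0 -1;0 0 0 0 0 0 -1;0 0 0 0 0 0 -1;0 0 0 0 0 0 -1;0 0 0 0 0 0 -1", force=50)

```text
time: 6.55
eef_pos: [0.5706, 0.2563, 0.0853]
tcp_rot: [0.7, 0.714, 0.004, 0.001]
contact_force: [0.4, -1.0, -0.5]
opening: 0.291
```

Call:
jog_arm(targets="0 0 15 0 0 0 -1;0 0 25 0 0 0 -1;0 0 30 0 0 0 -1;0 0 35 0 0 0 -1;0 0 30 0 0 0 -1;0 0 15 0 0 0 -1;0 0 0 0 0 0 -1")

```text
time: 7.13
eef_pos: [0.5653, 0.2548, 0.2351]
tcp_rot: [0.7, 0.714, -0.001, -0.003]
contact_force: [0.3, 0.1, -0.9]
opening: 0.287
```

```bash
python3 - <<'E'
from h import *
c=read_camera("side");cv2.imwrite("pics/d5.png",cv2.resize(c["pixels"][130:310,200:440],None,fx=3,fy=3,interpolation=2))
print(get_state()["eef_pos"],get_state()["opening"])
E
```

```text
[0.56495716 0.25472416 0.23361832] 0.289704385965856
```

View pics/d5.png

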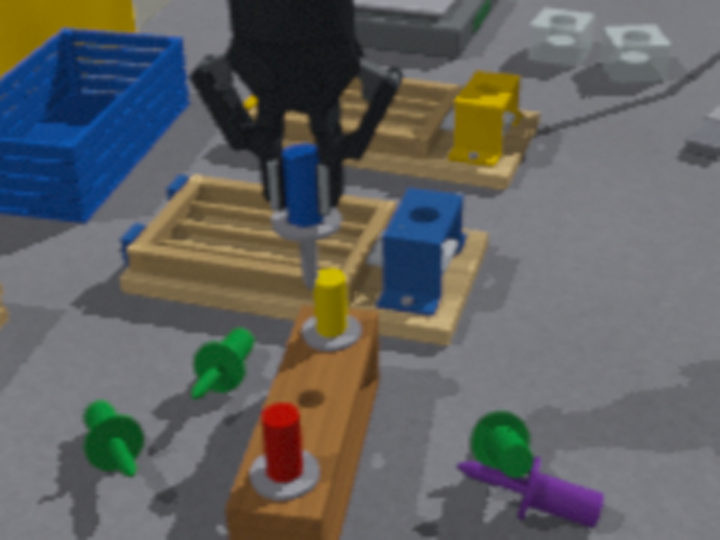

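Call:
jog_arm(targets="-3 -20 0 0 0 0 -1;-4 -33 0 0 0 0 -1;-4 -35 0 0 0 0 -1;-4 -35 0 0 0 0 -1;-4 -35 0 0 0 0 -1;-4 -35 0 0 0 0 -1;-4 -33 0 0 0 0 -1;-2 -20 0 0 0 0 -1;0 0 0 0 0 0 -1;0 0 0 0 0 0 -1")

```text
time: 8.02
eef_pos: [0.5225, 0.0007, 0.2103]
tcp_rot: [0.698, 0.716, -0.012, -0.016]
contact_force: [-0.4, 0.4, -0.8]
opening: 0.289
```

```bash
cat > st.py <<'E'
from h import *
from scipy.spatial.transform import Rotation as R
import sys
for i in range(3):
    s=get_state();M=R.from_quat(s["tcp_rot"]).as_matrix();print(round(s["time"],2),s["eef_pos"].round(4),M[:,2].round(4),np.degrees(np.arctan2(M[1,1],M[0,1])).round(1),s["contact_force"].round(1),round(s["opening"],3))
    if i<2:
        n=["side","scene"][i];c=read_camera(n);k=c["pixels"]
        cv2.imwrite(f"pics/{sys.argv[1]}{n}.png",cv2.resize(k[130:280,230:430],None,fx=4,fy=4,interpolation=2))
        print(n,"eye",proj(c,[.5365,-.0065,.08]),[ (r["uv"],r["p"]) for r in mark_of("blue_eye",c)[:2]],[ (r["uv"],r["p"]) for r in mark_of("blue_knob",c)[:6]])
E
python3 st.py a
```

```text
8.02 [0.5225 0.0007 0.2103] [-0.0395  0.004  -0.9992] 1.4 [-0.4  0.4 -0.8] 0.289
side eye [340.13447921 201.47628209] [([339.4, 198.4], 0.56)] [([345.4, 153.8], 0.65), ([387.4, 295.4], 0.65), ([367.9, 281.2], 0.58), ([279.6, 247.3], 0.57), ([234.6, 273.8], 0.56)]
8.17 [0.5232 0.0022 0.2112] [-0.0381  0.0036 -0.9993] 1.6 [-0.5  0.6 -1.4] 0.292
scene eye [302.29144679 200.0204727 ] [([299.5, 201.2], 0.58)] [([301.1, 140.3], 0.77), ([322.6, 153.7], 0.71), ([328.8, 156.7], 0.71), ([431.6, 203.2], 0.65)]
8.32 [0.5239 0.0024 0.2124] [-0.036   0.0029 -0.9993] 1.7 [ 0.3 -0.3 -1.2] 0.289
```

View pics/aside.png

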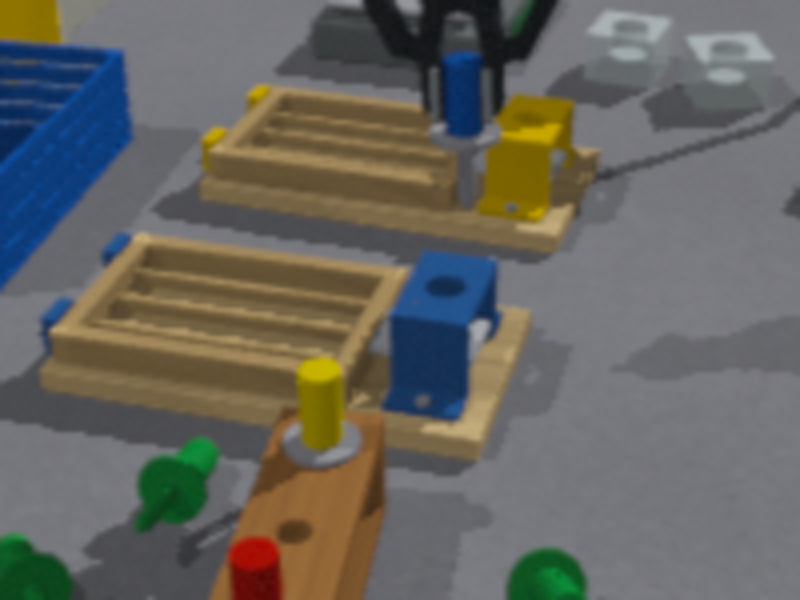

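View pics/ascene.png

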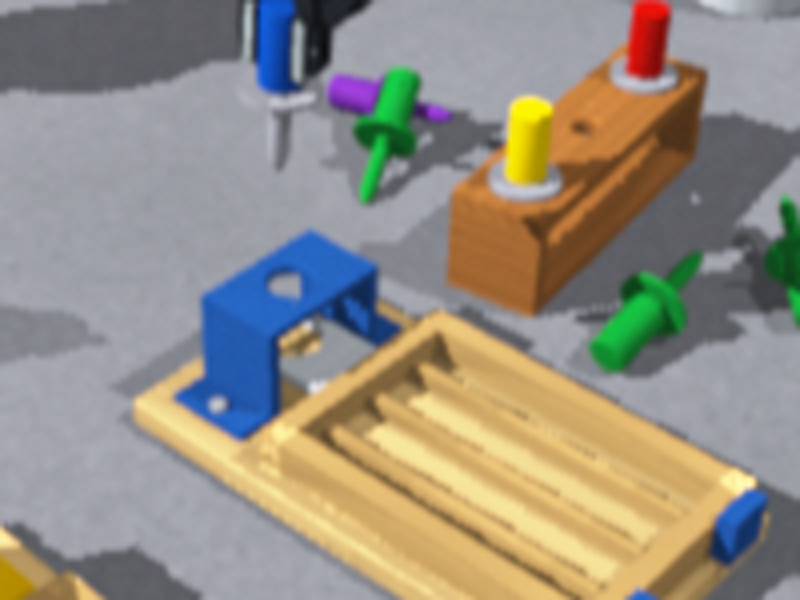

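Call:
jog_arm(targets="12 -10 0 -0.2 -2.1 0 -1;0 0 0 0 0 0 -1;0 0 0 0 0 0 -1")

```text
time: 8.57
eef_pos: [0.5365, -0.0049, 0.2129]
tcp_rot: [0.695, 0.719, 0.001, 0.001]
contact_force: [-0.1, 0.4, -0.9]
opening: 0.294
```

```bash
python3 st.py b
```

```text
8.57 [ 0.5365 -0.0049  0.2129] [ 1.9e-03 -1.0e-04 -1.0e+00] 1.9 [-0.1  0.4 -0.9] 0.294
side eye [340.13447921 201.47628209] [] [([234.0, 272.3], 0.79), ([386.9, 296.4], 0.75), ([342.9, 152.0], 0.73), ([369.4, 279.7], 0.65), ([280.4, 247.1], 0.59)]
8.72 [ 0.5365 -0.0051  0.2129] [ 2.3e-03 -4.0e-04 -1.0e+00] 1.9 [ 0.  -0.4 -0.7] 0.291
scene eye [302.29144679 200.0204727 ] [([300.9, 200.7], 0.8)] [([435.1, 202.4], 0.69), ([301.3, 139.4], 0.68), ([383.8, 212.9], 0.56), ([328.3, 155.5], 0.56), ([322.3, 154.8], 0.52)]
8.87 [ 0.5365 -0.0054  0.2128] [ 2.4e-03 -5.0e-04 -1.0e+00] 1.9 [ 0.2 -0.3  0.2] 0.29
```

View pics/bside.png

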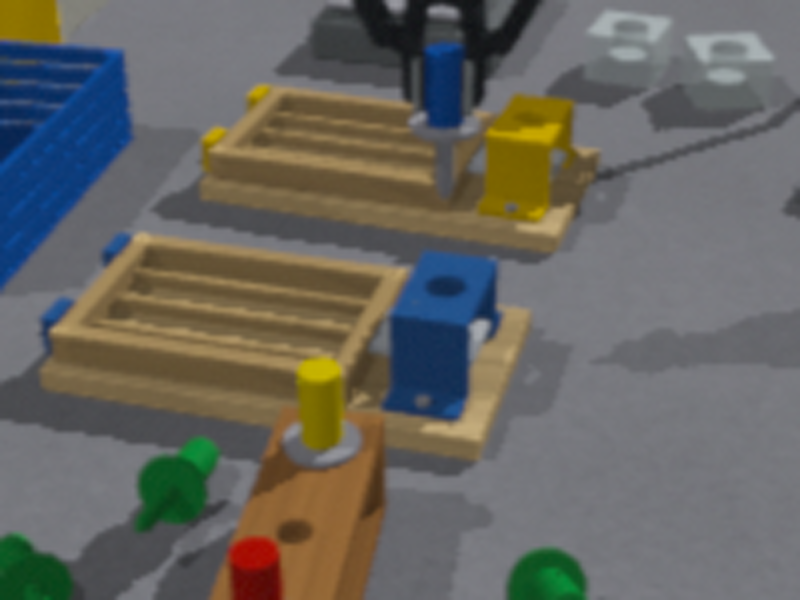

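View pics/bscene.png

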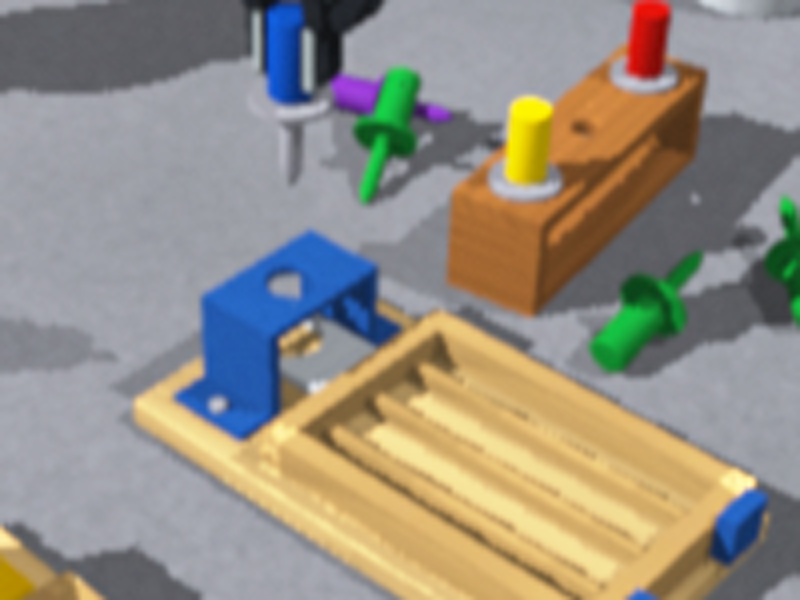

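```bash
python3 - <<'E'
from h import *
b=read_camera("side");a=read_camera("scene")
print("tip",tri([(a,(303.1,176)),(b,(341.3,180))]))
print("collar",tri([(a,(230+290/4,130+103/4)),(b,(230+446/4,130+124/4))]))
print("knobtop",tri([(a,(230+288/4,130+8/4)),(b,(230+443/4,130+47/4))]))
print("eye",tri([(a,(301.75,200.75)),(b,(341.5,201.5))]))
E
```

```text
tip [ 0.53540964 -0.00556384  0.14611008]
collar [ 0.53591969 -0.00860239  0.19987776]
knobtop [ 0.53579621 -0.00710718  0.25486623]
eye [ 0.53437241 -0.00799934  0.07858909]
```

Call:
jog_arm(targets="-1 -1.5 -12 0 0 0 -1;0 0 -15 0 0 0 -1;0 0 -15 0 0 0 -1;0 0 -10 0 0 0 -1;0 0 0 0 0 0 -1;0 0 0 0 0 0 -1")

```text
time: 9.47
eef_pos: [0.5345, -0.0075, 0.1564]
tcp_rot: [0.696, 0.718, 0.001, 0.001]
contact_force: [-0.1, 0.1, -1.6]
opening: 0.291
```

```bash
python3 st.py c
```

```text
9.47 [ 0.5345 -0.0075  0.1564] [ 2.2e-03 -7.0e-04 -1.0e+00] 1.9 [-0.1  0.1 -1.6] 0.291
side eye [340.13447921 201.47628209] [([339.6, 199.2], 0.64)] [([370.4, 282.6], 0.9), ([386.7, 296.9], 0.81), ([341.0, 169.2], 0.79), ([279.2, 246.1], 0.76), ([233.8, 273.2], 0.61)]
9.62 [ 0.5353 -0.0076  0.1577] [ 0.0045 -0.0011 -1.    ] 1.9 [ 0.2  1.5 -0.1] 0.29
scene eye [302.29144679 200.0204727 ] [([300.4, 202.4], 0.82)] [([327.9, 154.4], 0.79), ([435.8, 206.1], 0.61), ([300.4, 163.1], 0.56), ([386.7, 213.1], 0.55)]
9.77 [ 0.5357 -0.0076  0.1583] [ 0.0058 -0.0014 -1.    ] 1.9 [-1.1  0.5 -0.3] 0.287
```

View pics/cside.png

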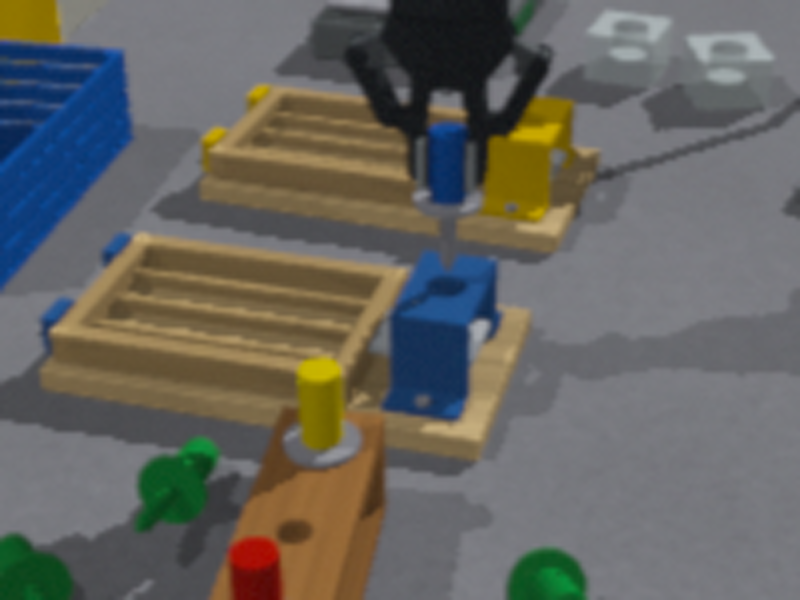

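View pics/cscene.png

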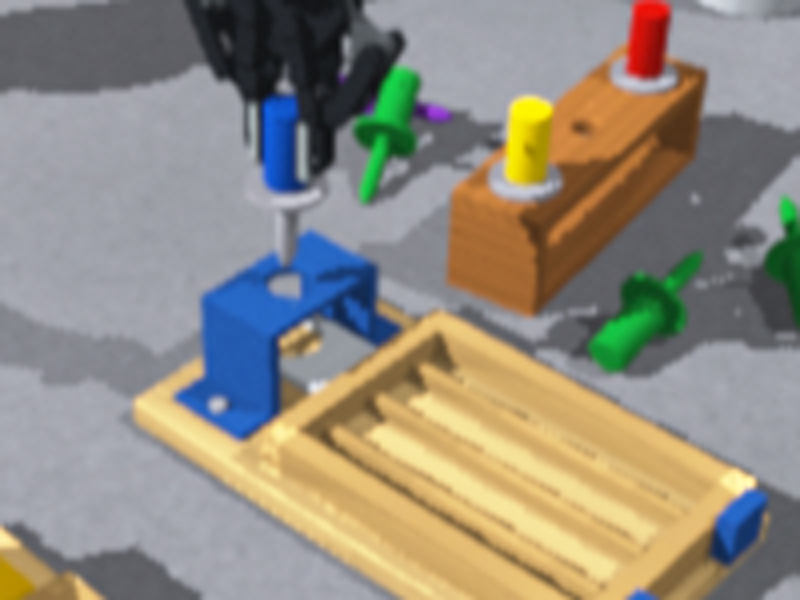

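Call:
jog_arm(targets="-1 0 -8 0 0.3 0 -1;0 0 -8 0 0 0 -1;0 0 -8 0 0 0 -1;0 0 0 0 0 0 -1")

```text
time: 10.1
eef_pos: [0.5356, -0.0078, 0.134]
tcp_rot: [0.695, 0.719, 0.001, 0.002]
contact_force: [0.1, 0.3, -1.1]
opening: 0.293
```

Call:
jog_arm(targets="-1 0.5 -8 0 0.2 0 -1;-0.5 0 -8 0 0 0 -1;-0.5 0 -8 0 0 0 -1;0 0 -6 0 0 0 -1;0 0 0 0 0 0 -1")

```text
time: 10.52
eef_pos: [0.5324, -0.007, 0.0993]
tcp_rot: [0.695, 0.719, -0.001, -0.0]
contact_force: [0.0, 0.1, -1.5]
opening: 0.292
```

```bash
python3 st.py d
```

```text
10.52 [ 0.5324 -0.007   0.0993] [-0.0026 -0.0016 -1.    ] 1.9 [ 0.   0.1 -1.5] 0.292
side eye [340.13447921 201.47628209] [([339.6, 201.0], 0.6)] [([370.7, 279.0], 0.83), ([338.8, 189.1], 0.76), ([388.7, 295.0], 0.65), ([235.2, 271.1], 0.64), ([279.6, 247.6], 0.63)]
10.67 [ 0.5336 -0.0072  0.1012] [ 5.0e-04 -2.3e-03 -1.0e+00] 1.9 [ 0.2 -0.6 -1.9] 0.294
scene eye [302.29144679 200.0204727 ] [([301.6, 203.5], 0.96)] [([383.3, 213.6], 0.87), ([434.0, 203.8], 0.87), ([327.6, 154.6], 0.71), ([298.8, 184.9], 0.56), ([321.0, 152.4], 0.53)]
10.82 [ 0.5342 -0.0073  0.102 ] [ 0.0022 -0.0026 -1.    ] 1.9 [ 0.8  0.  -2.1] 0.291
```

View pics/dside.png

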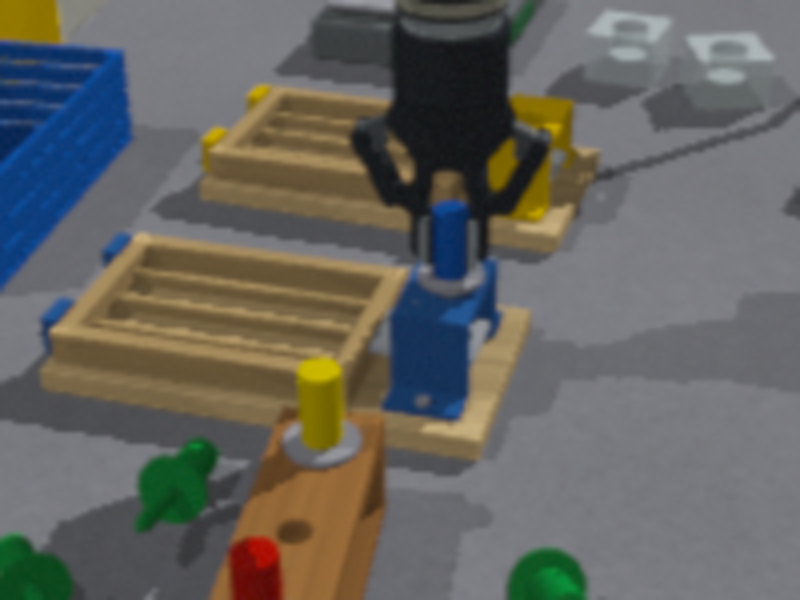

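View pics/dscene.png

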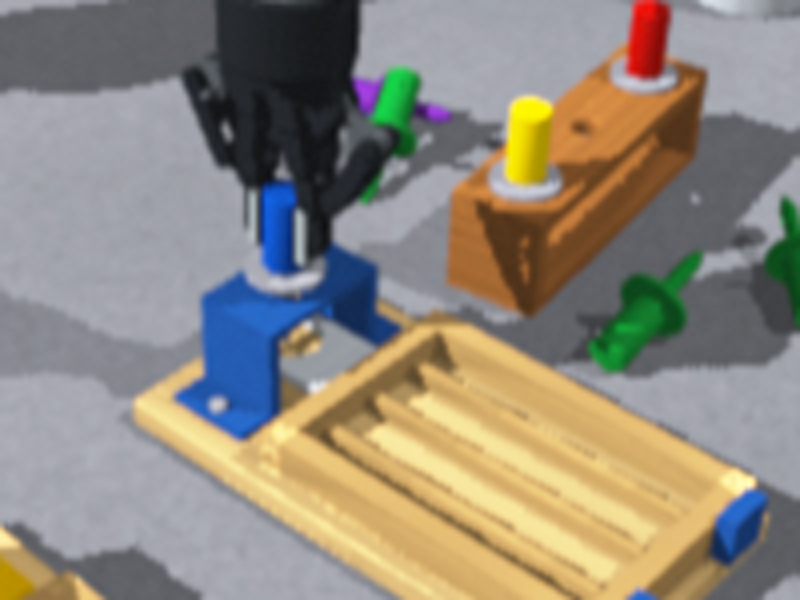

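Call:
jog_arm(targets="0 0 -4 0 0 0 -1;0 0 -3 0 0 0 -1;0 0 0 0 0 0 -1")

```text
time: 11.07
eef_pos: [0.5352, -0.0075, 0.0959]
tcp_rot: [0.695, 0.719, 0.001, 0.003]
contact_force: [-0.1, 0.2, -1.3]
opening: 0.29
```

Call:
jog_arm(targets="0 0 -2 0 0.3 0 -1;0 0 -2 0 0 0 -1")

```text
time: 11.23
eef_pos: [0.5355, -0.0078, 0.0932]
tcp_rot: [0.695, 0.719, -0.002, 0.001]
contact_force: [-6.0, -0.3, 14.3]
opening: 0.291
```

Call:
jog_arm(targets="0 0 0.5 0 0 0 0;0 0 0 0 0 0 0;0 0 0 0 0 0 0.5;0 0 0 0 0 0 0.5;0 0 0 0 0 0 1;0 0 0 0 0 0 1;0 0 0 0 0 0 1")

```text
time: 11.82
eef_pos: [0.5366, -0.008, 0.0944]
tcp_rot: [0.695, 0.719, -0.001, 0.002]
contact_force: [0.3, -0.3, 0.9]
opening: 1.002
```

```bash
python3 st.py e
```

```text
11.82 [ 0.5366 -0.008   0.0944] [ 0.0014 -0.0042 -1.    ] 1.9 [ 0.3 -0.3  0.9] 1.002
side eye [340.13447921 201.47628209] [([337.3, 201.9], 0.62)] [([386.3, 295.6], 0.96), ([278.2, 246.5], 0.8), ([234.9, 272.9], 0.61), ([367.9, 283.2], 0.55)]
11.97 [ 0.5366 -0.008   0.0945] [ 0.0014 -0.0042 -1.    ] 1.9 [ 0.4  0.2 -0.2] 0.999
scene eye [302.29144679 200.0204727 ] [([301.5, 200.9], 0.55)] [([432.3, 204.3], 0.81), ([383.9, 213.9], 0.66), ([302.6, 187.9], 0.63), ([326.2, 154.3], 0.62), ([318.9, 153.7], 0.41)]
12.12 [ 0.5366 -0.008   0.0945] [ 0.0015 -0.0042 -1.    ] 1.9 [-0.3 -0.2  0.2] 1.001
```

View pics/eside.png

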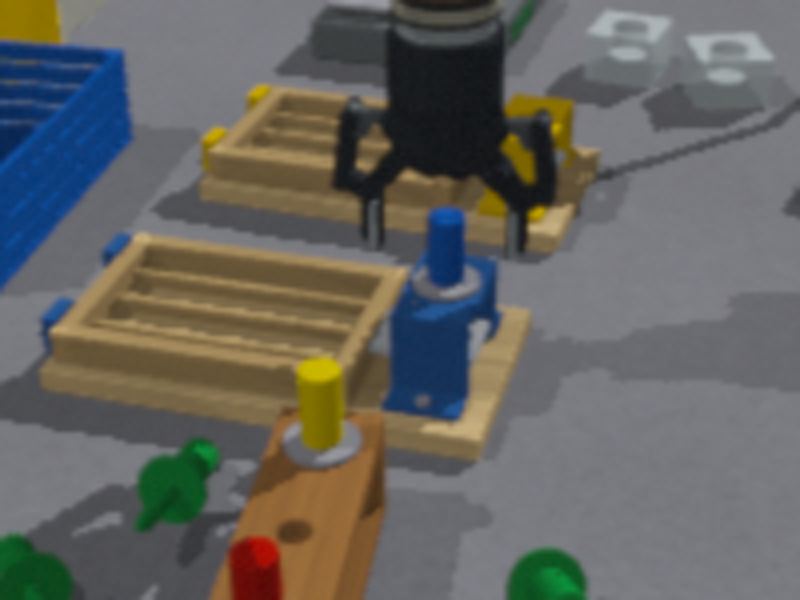

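View pics/escene.png

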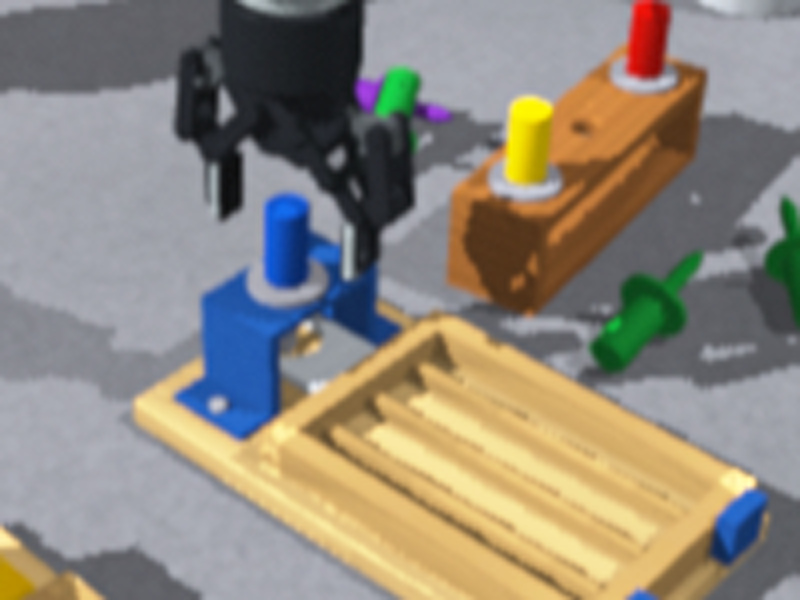

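Call:
jog_arm(targets="0 0 10 0 0 0 1;0 0 20 0 0 0 1;0 0 30 0 0 0 1;0 0 30 0 0 0 1;0 0 30 0 0 0 1;0 0 0 0 0 0 1;0 0 0 0 0 0 1")

```text
time: 12.7
eef_pos: [0.5339, -0.0074, 0.2219]
tcp_rot: [0.695, 0.719, -0.002, 0.001]
contact_force: [-1.0, -0.4, -0.4]
opening: 1.001
```

```bash
python3 st.py f; python3 - <<'E'
from h import *
b=read_camera("side");a=read_camera("scene")
X=[.536,-.0075,.111]
print(proj(a,X),proj(b,X))
for z in (.080,.084,.136): print(z,proj(a,[.536,-.0075,z]),proj(b,[.536,-.0075,z]))
E
```

```text
12.7 [ 0.5339 -0.0074  0.2219] [-0.0018 -0.0035 -1.    ] 1.9 [-1.  -0.4 -0.4] 1.001
side eye [340.13447921 201.47628209] [([338.1, 202.5], 0.96)] [([387.3, 297.8], 0.88), ([370.6, 279.2], 0.69), ([340.7, 190.6], 0.62), ([279.4, 249.0], 0.61), ([235.7, 273.8], 0.61)]
12.85 [ 0.5333 -0.0073  0.2199] [-0.0047 -0.0029 -1.    ] 1.9 [-0.6 -0.5 -0.5] 1.001
scene eye [302.29144679 200.0204727 ] [([302.4, 200.3], 0.97)] [([303.3, 189.1], 0.84), ([384.5, 211.9], 0.8), ([434.5, 203.5], 0.75), ([330.5, 152.9], 0.62), ([319.5, 153.3], 0.43)]
13.0 [ 0.5326 -0.0072  0.2183] [-0.0078 -0.0022 -1.    ] 1.9 [ 0.3 -0.4 -0.3] 0.997
[301.85168696 189.04497311] [340.42859816 191.49225888]
0.08 [301.84124738 200.13733821] [340.38291314 201.3120847 ]
0.084 [301.84257431 198.72743551] [340.38873087 200.06158612]
0.136 [301.86037441 179.81429425] [340.46646639 183.3526206 ]
```

View pics/fside.png

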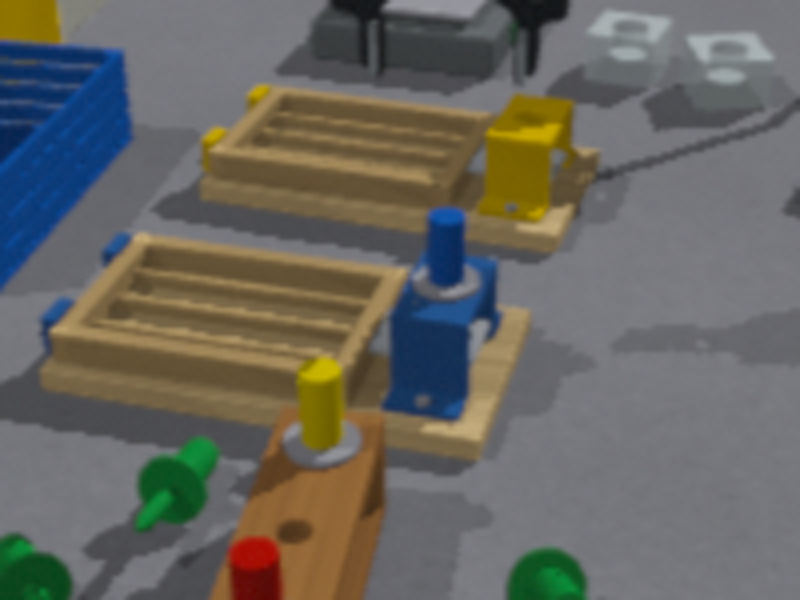

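View pics/fscene.png

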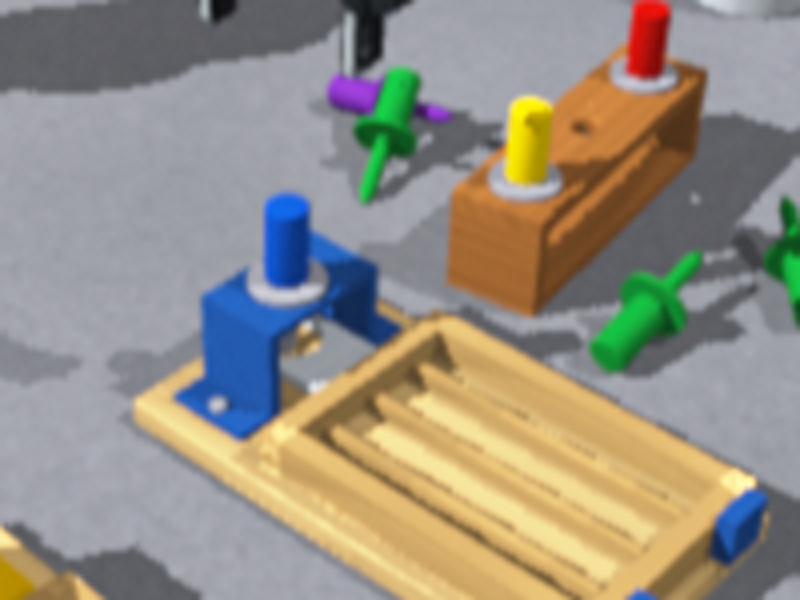

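```bash
python3 -c "
from plant import *
print(sign_off())"
```

```text
the job is handed in; nothing more can be done
None
```

The blue-knobbed pin is out of the rack and down through the eye of the blue bracket. I released it, raised the gripper about 120 mm clear, and handed the job in at about 13 s.

**Final checks:**
- **Seating:** Lowering the pin met about 14 N upward within about 2 mm of the expected seating height. After release, both cameras show it upright with its collar on the bracket. The knob centre is within about 1.5 px of where a seated pin should appear.
- **Tongue:** I could not see the tip below the bracket. That it passed through the tray's tongue rests on the depth reached.
- **Other rack pins:** The yellow-knobbed and red-knobbed pins are still in the rack.

**One oddity:** The green and purple look-alike pins were standing in the first pictures but had toppled before the gripper came near them. I did not touch them, and they lie on the table near the rack.

No check failed. Position estimates of the eye from different views disagreed by up to about 5 mm, inside the hole's 8 mm of play.

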